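# Slide packer plates into the pigeonhole rack by thickness

### The job

Put the two flat aluminium packer plates away in the wooden rack: slide each one flat, end first, into the slot whose height suits its thickness, fully home against the back of the rack, and let go. The thick plate fits only the tallest slot, the thin plate belongs in the middle-sized one, and the lowest slot stays empty; leave the tape measure and the sanding block where they are.

Things in the scene. Friction and masses are not known exactly. Their poses are not given: they have to be found in the camera images.
- rack: Fixed wooden rack with three letterbox slots side by side, 290 mm wide, 80 mm high. Origin on the bench top; x points into the rack (the way plates slide in), y left along it, z up. Slot centres at y = -90, 0, +90 mm, each 50 mm wide, floors at z = 30 mm; front face at x = -35 mm, back stop at x = +25 mm. Slot clear heights: 7, 12 and 17 mm, in an order that changes every time.
- middle_mouth (a point): Centre of the middle slot's lower front edge (rack x = -35, y = 0, z = 30 mm), same axes as the rack; the other two mouths lie 90 mm to either side along y. Which slot has which height must be seen or felt: a plate too thick for a slot stops dead at this face. A plate that is fully home has its centre over the mouth, half of its length sticking out.
- middle_tongue (a point): Middle of the front end of the middle slot's tongue (rack x = -75, y = 0, z = 30 mm). Each slot has such a tongue, 26 mm wide, which carries its floor 40 mm forward from the front face; beside the tongues is only the base board, 22 mm high, out to x = -75 mm. Over the slots the rack is 68 mm high, its back board 80 mm.
- thick_plate_centre (a point): Centre of the thick aluminium packer plate, 120 x 45 x 15 mm (x along its length, y across, z through the thickness), about 0.2 kg, lying flat on the bench; same at both ends and on both faces. It fits only the 17 mm slot.
- thin_plate_centre (a point): Centre of the thin aluminium packer plate, 120 x 45 x 10 mm (x along its length, y across, z through the thickness), about 0.14 kg, lying flat on the bench; same at both ends and on both faces. It belongs in the 12 mm slot; it would also go into the 17 mm slot, but then the thick plate has no place.
- tape_measure: Bystander: loose dark pocket tape measure, 60 x 74 x 28 mm; origin at the centre of its underside. To be left alone.
- sanding_block: Bystander: loose brown sanding block, 96 x 63 x 30 mm; origin at the centre of its underside. To be left alone.

How it is judged:
By the outcome, as a careful person would: the job done as asked, in the order asked, and still so for the second after the job is handed in, with the robot touching nothing.
It also fails if it takes over 72 s, if anything falls off the work surface, if the arm or the gripper's body presses on something with over 40 N, if the wrist force passes 120 N, or if a joint passes its speed limit or range.

### The arm

A 7-joint arm with a two-finger parallel gripper is mounted at the origin on a cart in front of the work surface, level with it; the furniture and walls round the work are solid. World frame = base frame: x ahead of the robot, y to its left, z up, the work surface at z = 0. Lengths are in m, angles in rad, forces in N, time in s.
With the tool pointing down it reaches from about 0.35 to 0.9 m from the base axis. Payload 8.1 kg.
Tool frame: the origin (TCP) lies midway between the tips of the shut fingers; the grasp point (between the pads) lies bot.grip_point_offset behind it (bot.grip_point_offset is the distance from the TCP to the grasp point, in m); z points along the fingers, y is the direction in which the jaws open and shut (so a half turn about z gives the same grasp; the last joint's range is limited). The gripper opens to 92 mm and grips with 3 to 60 N. Pads are 19 mm wide; open, the fingers measure 130 mm over their backs; the gripper's body (75 mm by 190 mm) begins 47 mm behind the grasp point.
Start: joints at [-0.103, 0.434, 0.025, 1.573, -0.012, 1.134, -0.075], TCP at [0.625, -0, 0.227] pointing down, gripper open.
Joint ranges: [-2.62, 2.62], [-0.44, 2.09], [-1.27, 1.32], [0.08, 2.57], [-1.32, 4.46], [0.12, 2], [-2.74, 2.74]. Speed limits (rad/s): [2.22, 2.22, 3.01, 3.01, 3.14, 3.14, 3.14].

### API

Orientations are given as a unit quaternion [w, x, y, z].
In Python, from rig import bot gives the robot as it stands.
- The arm moves only by the shell command python3 -m handwheel 'ROWS' [OPENING] [FORCE]. ROWS is JSON, a list of rows, each an object of numbers: "dx", "dy", "dz": the shift along the tool's x, y, z in mm; "rx", "ry", "rz": the turn, a rotation vector about the tool's x, y, z in degrees. In form: [{"dx": .., "dy": .., "dz": .., "rx": .., "ry": .., "rz": ..}, ...]. A call has 1 to 10 rows; each row is the pose to reach, as a shift and turn from the pose commanded when the call began, along the tool's axes at that moment; what a row does not reach only later rows make up. A row lasts 1/10 s, in which the tool goes at most 50 mm and 8.59 degrees, less where a joint would pass 70% of its speed; a pose out of reach is approached as far as the arm can. A call with a gripper value outside its range is refused whole. OPENING is the gripper's target within -1 to 1 (fully open at 1, half-way at 0, shut at -1), set as the call begins (- or left out, the last holds). The fingers move at their own pace and stop on an object; FORCE is the grip in N (left out, the last holds). Time passes only in rows, so rows that repeat a pose let the fingers close. It gives the time, the measured TCP pose, the force and the opening at its end, in the units of the state.
- bot.get_obs(): the state, without advancing time (a new reading comes with each control period).
- bot.capture(name): name is "scene" or "top" or "wrist"; returns the picture (384x512x3 uint8, blue, green, red); there is no depth.
- bot.calibration(name): a dict with "intrinsics" (3x3 intrinsics, pixels), "origin" and "attitude" of the camera in the world; the wrist camera has in their place "hand_eye" (4x4, takes a point from camera to tool coordinates, whose origin is the TCP and whose axes are the flange's). Camera axes: x right, y down, z forward; pixel columns grow to the right and rows downward; lengths in m; the calibration is good to about 2 mm. A picture is of the moment at which its call begins: read the wrist's pose just before it. calibration takes no time and is no camera call.
- bot.hand_in(): hands the job in, once; it reports no verdict.
The state is a dict: "clock": time; "joint_positions": joint angles; "qvel": joint speeds; "effort": joint torques, N m; "tool_pos": TCP position; "ee_rot": TCP orientation; "force": force on the tool from outside, world axes, zero at the start; "ft_torque": the same for the moment, N m; "gripper_width": opening from 0.0 (shut) to 1.0 (fully open).
Only numpy, scipy, OpenCV 4.12 (cv2) and the standard library are available. Lean on these libraries where they do the work, as an engineer would, in place of code of your own. Each camera call takes 0.05 s, during which the arm holds its last target. There are 200 camera calls.

## Working session

There is one attempt and no reset: what is moved stays moved. The work goes in short steps, Python scripts to look and compute and a shell command to move; the robot and the scene stay as the last step left them, time stands still between calls to the robot, and variables do not carry over. Pictures are saved under pics/ and viewed, about 8 in all and at most 12, crops included, and the job is handed in when it is done.

```bash
mkdir -p pics; ls; python3 - <<'E'
from rig import bot
import cv2,numpy as np
print(bot.get_obs()); print(bot.grip_point_offset)
for n in("scene","top","wrist"):
    print(n,bot.calibration(n))
a=[bot.capture(n) for n in("scene","top")]
cv2.imwrite("pics/a_scene.png",a[0]);cv2.imwrite("pics/a_top.png",a[1])
E
```

```text
pics
{'clock': 0.0, 'joint_positions': array([-0.10259492,  0.4351852 ,  0.02500275,  1.57411654, -0.01164122,
        1.13401068, -0.07512238]), 'qvel': array([ 1.06804026e-03,  1.28250873e-03,  5.41697498e-05, -1.15853434e-03,
        1.07684448e-03, -2.05842762e-04,  3.29708642e-03]), 'effort': array([ 3.89017032e-04, -6.67853522e+01,  9.84863900e-01, -3.14464223e+01,
       -6.05165795e-02,  4.27553023e-02,  1.12382318e-04]), 'tool_pos': array([ 6.24473504e-01, -6.53449436e-05,  2.25961268e-01]), 'ee_rot': array([-5.13569353e-04,  7.07156750e-01,  7.07056371e-01, -5.96493004e-04]), 'force': array([ 0.12478565, -0.26094304,  0.38330439]), 'ft_torque': array([-0.04603408,  0.04232846,  0.03967854]), 'gripper_width': 1.0003174063219884}
0.0188
scene {'intrinsics': array([[443.53236529,   0.        , 268.16192698],
       [  0.        , 443.53236529, 190.67585625],
       [  0.        ,   0.        ,   1.        ]]), 'origin': array([ 0.02195306, -0.87876819,  0.69061166]), 'attitude': array([-0.46230917,  0.84743832, -0.23375267,  0.11609571])}
top {'intrinsics': array([[454.23178688,   0.        , 257.84817101],
       [  0.        , 454.23178688, 194.49602066],
       [  0.        ,   0.        ,   1.        ]]), 'origin': array([ 0.23419555, -0.03441188,  1.32826831]), 'attitude': array([ 0.0768789 , -0.69412848,  0.71174873, -0.07542571])}
wrist {'intrinsics': array([[278.23290132,   0.        , 258.16001942],
       [  0.        , 278.23290132, 190.07703186],
       [  0.        ,   0.        ,   1.        ]]), 'hand_eye': array([[ 8.34272692e-04, -9.65927304e-01, -2.58812185e-01,
         7.11229341e-02],
       [ 9.99999590e-01,  7.14363910e-04,  5.57349120e-04,
        -2.75426788e-05],
       [-3.53472649e-04, -2.58812544e-01,  9.65927504e-01,
        -1.58004501e-01],
       [ 0.00000000e+00,  0.00000000e+00,  0.00000000e+00,
         1.00000000e+00]])}
```

View pics/a_scene.png

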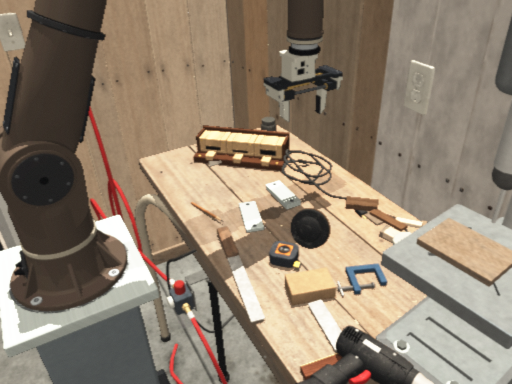

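View pics/a_top.png

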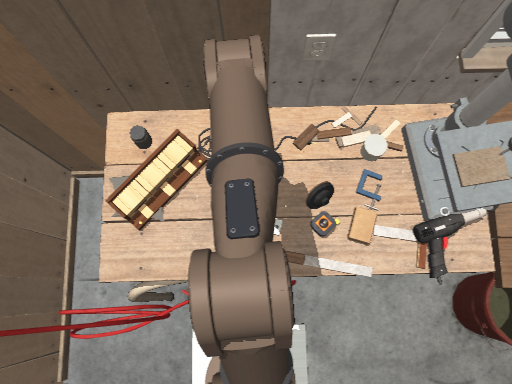

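The scene view shows the plates near (251,216) and (282,194), with the rack at (242,147). In the top view the rack is at (158,178) and the arm hides the plates. Next I'll view zoomed crops and the wrist view.

```bash
cat > h.py <<'E'
import numpy as np,cv2
from scipy.spatial.transform import Rotation as R
from rig import bot
def q2R(q): return R.from_quat(np.r_[q[1:],q[0]]).as_matrix()
def cam(n,obs=None):
    c=bot.calibration(n);K=c["intrinsics"]
    if n=="wrist":
        Rt=q2R(obs["ee_rot"]);H=c["hand_eye"]
        return K,Rt@H[:3,:3],obs["tool_pos"]+Rt@H[:3,3]
    return K,q2R(c["attitude"]),c["origin"]
def ray(C,uv,z):
    K,Rm,o=C;uv=np.atleast_2d(np.float64(uv))
    d=np.c_[uv,np.ones(len(uv))]@np.linalg.inv(K).T@Rm.T
    return o+d*((z-o[2])/d[:,2])[:,None]
def proj(C,P):
    K,Rm,o=C;p=(np.atleast_2d(P)-o)@Rm@K.T
    return p[:,:2]/p[:,2:]
E
python3 - <<'E'
from h import *
s=cv2.imread("pics/a_scene.png");t=cv2.imread("pics/a_top.png")
C=cam("scene");T=cam("top");print(C[1]);print(T[1])
print(ray(C,[[251,216],[282,194],[242,147]],0.01)); print(ray(T,[[158,178]],0.07))
o=bot.get_obs();w=bot.capture("wrist");cv2.imwrite("pics/a_wrist.png",w)
m=np.zeros((600,800,3),np.uint8)
m[:300,:400]=cv2.resize(s[120:195,190:290],(400,300),interpolation=cv2.INTER_CUBIC)
m[300:,:400]=cv2.resize(s[170:245,220:320],(400,300),interpolation=cv2.INTER_CUBIC)
m[:300,400:]=cv2.resize(t[125:230,100:240],(400,300),interpolation=cv2.INTER_CUBIC)
m[300:,400:]=cv2.resize(w,(400,300))
cv2.imwrite("pics/b.png",m)
E
```

```text
[[ 0.86376295 -0.28883772  0.41289991]
 [-0.50352616 -0.46325985  0.72928165]
 [-0.0193641  -0.83783237 -0.54558404]]
[[-2.45505882e-02 -9.76492832e-01  2.14147186e-01]
 [-9.99687415e-01  2.49932460e-02 -6.40626933e-04]
 [-4.72666568e-03 -2.14095974e-01 -9.76801194e-01]]
[[ 0.43879833 -0.04927805  0.01      ]
 [ 0.56115768 -0.00396162  0.01      ]
 [ 0.59715154  0.30671662  0.01      ]]
[[0.56567369 0.2492231  0.07      ]]
```

View pics/b.png

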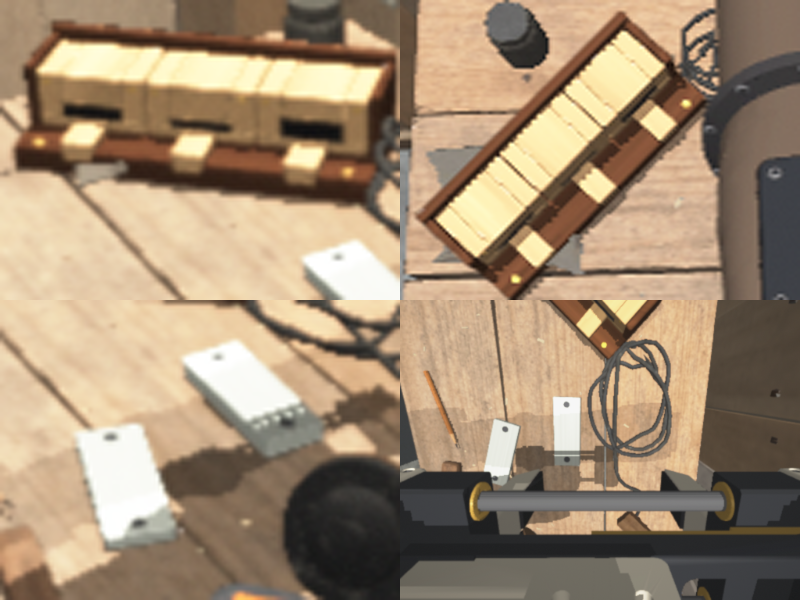

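Seen from the front, the slots are medium on the left (y=+90), thinnest in the middle, and tallest on the right (y=-90). The thick plate is the one nearer the rack (scene 282,194) and the thin one is at (251,216). I'll move the wrist for a clean close view of both plates, then of the rack.

```bash
python3 -m handwheel '[{"dx":-15,"dy":-25,"dz":-15},{"dx":-35,"dy":-60,"dz":-35},{"dx":-55,"dy":-95,"dz":-55},{"dx":-60,"dy":-110,"dz":-60},{"dx":-60,"dy":-110,"dz":-60},{"dx":-60,"dy":-110,"dz":-60}]'
python3 - <<'E'
from h import *
import pickle
o=bot.get_obs();w=bot.capture("wrist");cv2.imwrite("pics/w1.png",w);pickle.dump(o,open("w1.pkl","wb"))
s=bot.capture("scene");cv2.imwrite("pics/s1.png",s);t=bot.capture("top");cv2.imwrite("pics/t1.png",t)
cv2.imwrite("pics/w1b.png",cv2.resize(w,(800,600)))
E
python3 -m handwheel '[{"dx":45},{"dx":90,"dy":20},{"dx":135,"dy":40},{"dx":180,"dy":60},{"dx":210,"dy":70},{"dx":210,"dy":70},{"dx":210,"dy":70}]'
python3 - <<'E'
from h import *
import pickle
o=bot.get_obs();w=bot.capture("wrist");cv2.imwrite("pics/w2.png",w);pickle.dump(o,open("w2.pkl","wb"))
cv2.imwrite("pics/w2b.png",cv2.resize(w,(800,600)))
E
```

```text
invalid input
invalid input
```

View pics/w1b.png

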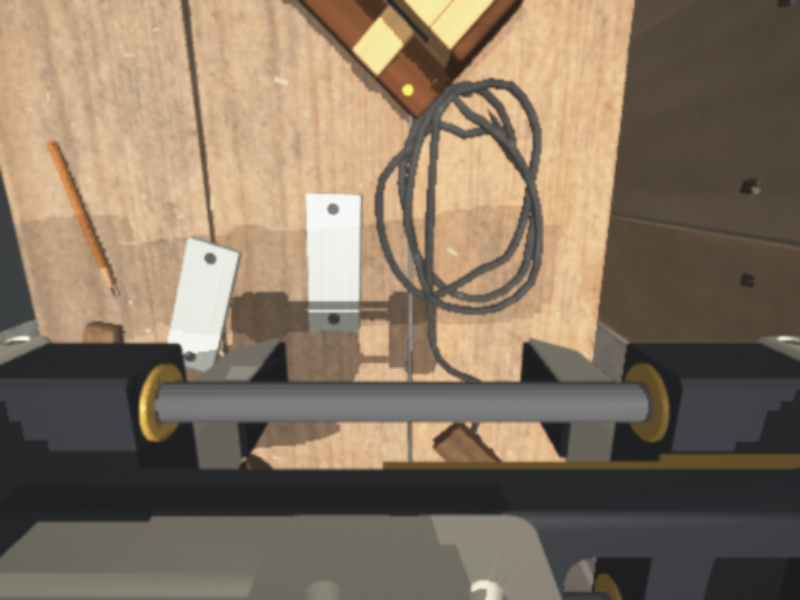

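View pics/w2b.png

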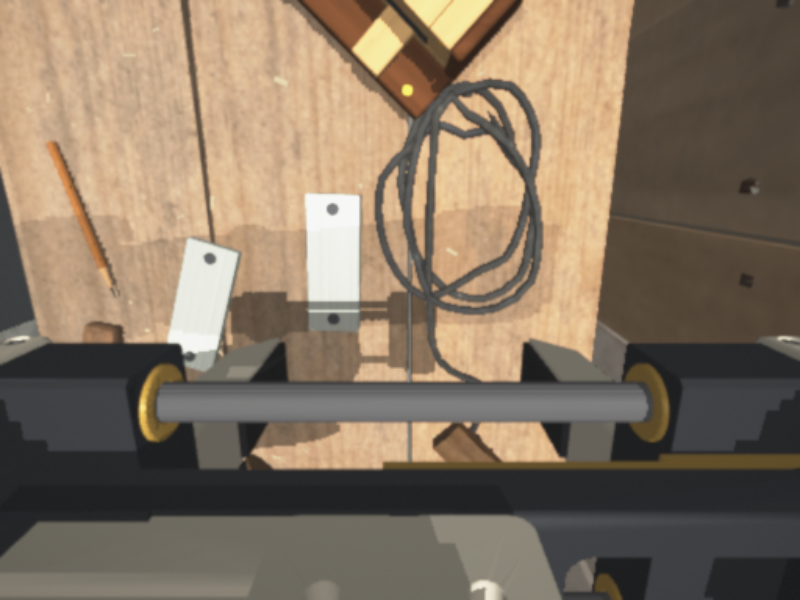

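The moves were refused, probably because every row needs all six keys. Both pictures show the start pose, with the thick plate at (333,262)/800 and the thin plate at (205,303)/800. I'll retry with full rows.

```bash
python3 -m handwheel '[{"dx":-15,"dy":-25,"dz":-15,"rx":0,"ry":0,"rz":0},{"dx":-35,"dy":-60,"dz":-35,"rx":0,"ry":0,"rz":0},{"dx":-55,"dy":-95,"dz":-55,"rx":0,"ry":0,"rz":0},{"dx":-60,"dy":-110,"dz":-60,"rx":0,"ry":0,"rz":0},{"dx":-60,"dy":-110,"dz":-60,"rx":0,"ry":0,"rz":0},{"dx":-60,"dy":-110,"dz":-60,"rx":0,"ry":0,"rz":0}]' &&
python3 - <<'E'
from h import *
import pickle
o=bot.get_obs();w=bot.capture("wrist");cv2.imwrite("pics/w3.png",w);pickle.dump(o,open("w1.pkl","wb"))
s=bot.capture("scene");cv2.imwrite("pics/s1.png",s);t=bot.capture("top");cv2.imwrite("pics/t1.png",t)
E
python3 -m handwheel '[{"dx":45,"dy":0,"dz":0,"rx":0,"ry":0,"rz":0},{"dx":90,"dy":20,"dz":0,"rx":0,"ry":0,"rz":0},{"dx":135,"dy":40,"dz":0,"rx":0,"ry":0,"rz":0},{"dx":180,"dy":60,"dz":0,"rx":0,"ry":0,"rz":0},{"dx":210,"dy":70,"dz":0,"rx":0,"ry":0,"rz":0},{"dx":210,"dy":70,"dz":0,"rx":0,"ry":0,"rz":0},{"dx":210,"dy":70,"dz":0,"rx":0,"ry":0,"rz":0}]' &&
python3 - <<'E'
from h import *
import pickle
o=bot.get_obs();w=bot.capture("wrist");cv2.imwrite("pics/w4.png",w);pickle.dump(o,open("w2.pkl","wb"))
a=cv2.imread("pics/w3.png")
cv2.imwrite("pics/w34.png",np.vstack([cv2.resize(a[:230],(668,300)),cv2.resize(w[:230],(668,300))]))
E
```

```text
clock: 0.95
tool_pos: [0.5155, -0.0594, 0.2867]
ee_rot: [0.0, 0.707, 0.707, 0.0]
force: [0.6, 0.1, -1.1]
gripper_width: 1.001
clock: 1.8
tool_pos: [0.585, 0.1511, 0.2853]
ee_rot: [-0.0, 0.706, 0.708, -0.001]
force: [0.4, -0.6, 0.2]
gripper_width: 0.999
```

View pics/w34.png

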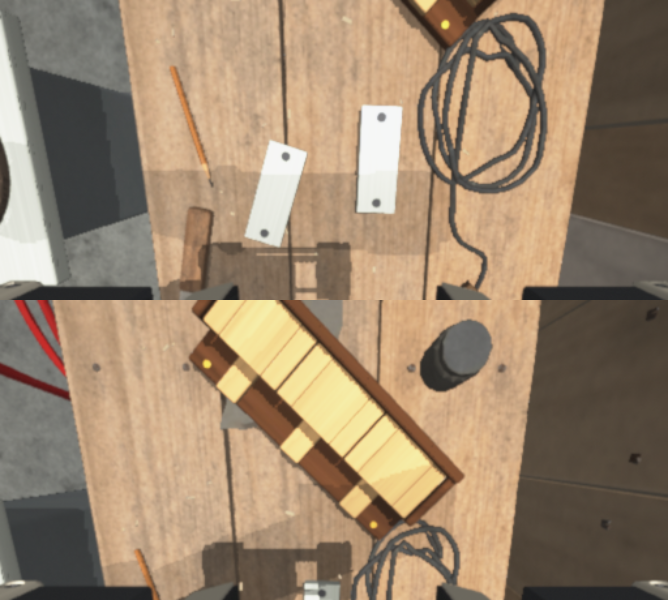

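In the wrist pictures (668-px width), the upper one shows the thin plate at (275,193) and the thick at (379,160). The lower one shows the tongues at (235,380), (300,440) and (360,500). Next I'll fit poses to these.

```bash
cat > fit.py <<'E'
from h import *
import pickle
from scipy.optimize import minimize
def plate(img,C,p0,h,z0=0.,crop=None):
    hsv=cv2.cvtColor(img,cv2.COLOR_BGR2HSV)
    m=((hsv[...,1]<45)&(hsv[...,2]>120)).astype(np.uint8)
    m=cv2.morphologyEx(m,cv2.MORPH_CLOSE,np.ones((7,7)))
    n,l,st,ce=cv2.connectedComponentsWithStats(m)
    c=proj(C,[p0[0],p0[1],z0+h])[0]
    k=1+np.argmin([np.hypot(*(ce[i]-c))+(1e3 if st[i,4]<300 else 0) for i in range(1,n)])
    M=(l==k).astype(np.float32); S=4
    Mb=cv2.resize(M,None,fx=S,fy=S)>0.5
    B=np.array([[x,y,z] for x in(-.06,.06) for y in(-.0225,.0225) for z in(0,h)])
    def cost(p):
        r=R.from_euler('z',p[2]).as_matrix();P=B@r.T+[p[0],p[1],z0]
        hull=cv2.convexHull(((proj(C,P)+.5)*S*16).astype(np.float32)).round().astype(np.int32)
        q=np.zeros(Mb.shape,np.uint8);cv2.fillPoly(q,[hull],1,shift=4)
        return 1-(Mb&(q>0)).sum()/(Mb|(q>0)).sum()
    best=min((minimize(cost,p,method='Nelder-Mead',options=dict(initial_simplex=np.array(p)+np.vstack([np.zeros(3),np.diag([.01,.01,.1])]),xatol=1e-5,fatol=1e-5)) for p in ([*p0,a] for a in np.radians([60,80,100]))),key=lambda r:r.fun)
    return best.x[:2],np.degrees(best.x[2]),best.fun,st[k]
E
python3 - <<'E'
from fit import *
o1=pickle.load(open("w1.pkl","rb"));o2=pickle.load(open("w2.pkl","rb"))
C1=cam("wrist",o1);w3=cv2.imread("pics/w3.png");w4=cv2.imread("pics/w4.png")
s=cv2.imread("pics/s1.png")
for name,px,h in(("thick",(379,160),.015),("thin",(275,193),.010)):
    p=ray(C1,np.array(px)/1.3047,h)[0]
    print(name,p,plate(w3,C1,p[:2],h)); print(' scene',plate(s,cam("scene"),p[:2],h))
def tong(img,C,pts,tag):
    hsv=cv2.cvtColor(img,cv2.COLOR_BGR2HSV)
    m=((abs(hsv[...,0].astype(int)-22)<9)&(hsv[...,1]>60)&(hsv[...,2]>195)).astype(np.uint8)
    n,l,st,ce=cv2.connectedComponentsWithStats(m,connectivity=4)
    for c in pts:
        k=l[int(round(c[1])),int(round(c[0]))]
        pp=np.argwhere(l==k)[:,::-1]
        W=ray(C,pp,.03)[:,:2]*1000
        r=cv2.minAreaRect(W.astype(np.float32));print(tag,k,st[k],W.mean(0).round(1),np.round(r[0],1),np.round(r[1],1),round(r[2],1))
tong(w4,cam("wrist",o2),[(235/1.3047,82/1.3047),(297/1.3047,142/1.3047),(360/1.3047,200/1.3047)],'w')
T=cam("top");tong(cv2.imread("pics/t1.png"),T,[(145.5,211.5),(169.3,189.8),(189.6,167.7)],'t')
E
```

```text
thick [0.56435611 0.00159516 0.015     ] (array([0.56326151, 0.00097961]), np.float64(88.29037794941286), np.float64(0.021854062614203973), array([ 273,   80,   36,   84, 2538], dtype=int32))
 scene (array([0.56552554, 0.00211244]), np.float64(87.75000126680516), np.float64(0.06011679835108208), array([266, 180,  35,  29, 518], dtype=int32))
thin [ 0.44222264 -0.03687043  0.01      ] (array([ 0.44071569, -0.03914075]), np.float64(72.2627532981911), np.float64(0.021459343026386635), array([ 187,  107,   48,   83, 2288], dtype=int32))
 scene (array([ 0.44221507, -0.0391279 ]), np.float64(71.92329447821524), np.float64(0.04134626100523797), array([238, 201,  26,  31, 547], dtype=int32))
w 26 [166  50  27  29 426] [475.3 290.2] [475.3 290.1] [29.1 25.3] 45.8
w 34 [215  98  25  27 383] [540.2 228.4] [540.4 228.4] [29.3 25.4] 45.1
w 37 [261 143  23  24 317] [605.4 166.4] [605.2 166.1] [28.1 24.5] 45.9
t 70 [141 206  13  12  90] [475.9 288.6] [475.8 288.7] [27.9 24.2] 44.7
t 57 [163 184  12  12  89] [540.7 226.5] [540.7 226.5] [30.1 25. ] 45.4
t 52 [184 162  13  12  84] [605.9 164. ] [606. 164.] [28.9 23.1] 43.5
```

```bash
cat > go.py <<'E'
from h import *
import sys
def go(x,y,z,yaw,off=True):
    o=bot.get_obs();M=q2R(o["ee_rot"]);d=M.T@(np.array([x,y,z])-o["tool_pos"])*1000
    a=np.radians(yaw);T=np.array([[np.cos(a),np.sin(a),0],[np.sin(a),-np.cos(a),0],[0,0,-1]]).T
    T=np.array([[np.cos(a),np.sin(a),0],[np.sin(a),-np.cos(a),0],[0,0,-1]])
    r=R.from_matrix(M.T@T).as_rotvec(degrees=True)
    print("d",d.round(1),"r",r.round(2),"clock",round(o["clock"],2),"force",o["force"].round(1))
if __name__=="__main__": go(*map(float,sys.argv[1:5]))
E
python3 go.py 0.5625 -0.0367 0.003 88.1
python3 - <<'E'
import cv2
s=cv2.imread("pics/s1.png")
g=cv2.cvtColor(s,cv2.COLOR_BGR2GRAY)
for u0,u1,v0,v1 in((205,222,140,155),(232,248,145,158),(260,276,145,160)):
    print((g[v0:v1,u0:u1]<70).sum(0))
E
```

```text
d [-186.   -22.2  283. ] r [-0.08  0.06  1.9 ] clock 1.85 force [ 0.6 -0.7 -0.5]
[1 3 3 3 3 3 4 4 4 3 3 3 5 5 5 2 2]
[2 2 2 2 2 2 2 2 2 1 1 2 3 3 3 2]
[6 4 4 4 5 5 5 5 5 5 5 5 6 7 6 4]
```

The dark slot heights are about 3.3, 2 and 5 px, which matches 12, 7 and 17 mm from left to right. Now to approach the thick plate.

```bash
python3 -m handwheel '[{"dx":-40,"dy":-5,"dz":10,"rx":0,"ry":0,"rz":0.5},{"dx":-80,"dy":-10,"dz":35,"rx":0,"ry":0,"rz":1},{"dx":-115,"dy":-15,"dz":65,"rx":0,"ry":0,"rz":1.5},{"dx":-150,"dy":-20,"dz":95,"rx":0,"ry":0,"rz":1.9},{"dx":-175,"dy":-22,"dz":130,"rx":0,"ry":0,"rz":1.9},{"dx":-186,"dy":-22,"dz":170,"rx":0,"ry":0,"rz":1.9},{"dx":-186,"dy":-22,"dz":205,"rx":0,"ry":0,"rz":1.9},{"dx":-186,"dy":-22,"dz":230,"rx":0,"ry":0,"rz":1.9},{"dx":-186,"dy":-22,"dz":240,"rx":0,"ry":0,"rz":1.9},{"dx":-186,"dy":-22,"dz":240,"rx":0,"ry":0,"rz":1.9}]' 1 50
python3 go.py 0.5625 -0.0367 0.003 88.1
```

```text
clock: 2.85
tool_pos: [0.562, -0.0371, 0.0459]
ee_rot: [-0.001, 0.719, 0.695, -0.001]
force: [-0.5, 0.3, 0.3]
gripper_width: 0.997
d [ 0.4  0.6 42.9] r [-0.13  0.03 -0.08] clock 2.85 force [-0.5  0.3  0.3]
```

```bash
python3 -m handwheel '[{"dx":0,"dy":0,"dz":15,"rx":0,"ry":0,"rz":0},{"dx":0,"dy":0,"dz":30,"rx":0,"ry":0,"rz":0},{"dx":0,"dy":0,"dz":40,"rx":0,"ry":0,"rz":0},{"dx":0,"dy":0,"dz":43,"rx":0,"ry":0,"rz":0},{"dx":0,"dy":0,"dz":43,"rx":0,"ry":0,"rz":0}]'
python3 -m handwheel '[{"dx":0,"dy":0,"dz":0,"rx":0,"ry":0,"rz":0},{"dx":0,"dy":0,"dz":0,"rx":0,"ry":0,"rz":0},{"dx":0,"dy":0,"dz":0,"rx":0,"ry":0,"rz":0},{"dx":0,"dy":0,"dz":0,"rx":0,"ry":0,"rz":0},{"dx":0,"dy":0,"dz":0,"rx":0,"ry":0,"rz":0},{"dx":0,"dy":0,"dz":0,"rx":0,"ry":0,"rz":0},{"dx":0,"dy":0,"dz":0,"rx":0,"ry":0,"rz":0},{"dx":0,"dy":0,"dz":0,"rx":0,"ry":0,"rz":0}]' -1 50
```

```text
clock: 3.35
tool_pos: [0.5633, -0.0361, 0.0042]
ee_rot: [0.0, 0.719, 0.695, 0.0]
force: [-0.0, 0.2, -0.2]
gripper_width: 0.997
clock: 4.15
tool_pos: [0.563, -0.036, 0.0038]
ee_rot: [-0.0, 0.719, 0.695, -0.0]
force: [-0.2, -0.4, 0.7]
gripper_width: 0.48
```

Width 0.48 is about 44 mm, so the plate is held. Lifting.

```bash
python3 -m handwheel '[{"dx":0,"dy":0,"dz":-15,"rx":0,"ry":0,"rz":0},{"dx":0,"dy":0,"dz":-45,"rx":0,"ry":0,"rz":0},{"dx":0,"dy":0,"dz":-80,"rx":0,"ry":0,"rz":0},{"dx":0,"dy":0,"dz":-95,"rx":0,"ry":0,"rz":0},{"dx":0,"dy":0,"dz":-95,"rx":0,"ry":0,"rz":0}]'
python3 go.py 0.5493 0.1061 0.060 46.35
```

```text
clock: 4.65
tool_pos: [0.5645, -0.036, 0.1009]
ee_rot: [0.001, 0.719, 0.695, 0.002]
force: [0.6, 0.1, -2.0]
gripper_width: 0.487
d [141.5 -20.1  40.8] r [ 0.23 -0.1  41.74] clock 4.65 force [ 0.6  0.1 -2. ]
```

```bash
python3 -m handwheel '[{"dx":10,"dy":-2,"dz":0,"rx":0,"ry":0,"rz":5},{"dx":30,"dy":-5,"dz":0,"rx":0,"ry":0,"rz":12},{"dx":55,"dy":-8,"dz":0,"rx":0,"ry":0,"rz":19},{"dx":80,"dy":-11,"dz":0,"rx":0,"ry":0,"rz":26},{"dx":105,"dy":-15,"dz":5,"rx":0,"ry":0,"rz":33},{"dx":130,"dy":-18,"dz":15,"rx":0,"ry":0,"rz":39},{"dx":141,"dy":-20,"dz":30,"rx":0,"ry":0,"rz":41.8},{"dx":141,"dy":-20,"dz":40,"rx":0,"ry":0,"rz":41.8},{"dx":141,"dy":-20,"dz":40,"rx":0,"ry":0,"rz":41.8},{"dx":141,"dy":-20,"dz":40,"rx":0,"ry":0,"rz":41.8}]'
python3 go.py 0.5493 0.1061 0.060 46.35
python3 - <<'E'
from h import *
import pickle
o=bot.get_obs();pickle.dump(o,open("w5.pkl","wb"));w=bot.capture("wrist");s=bot.capture("scene");t=bot.capture("top")
for n,i in(("w5",w),("s5",s),("t5",t)):cv2.imwrite(f"pics/{n}.png",i)
m=np.zeros((600,800,3),np.uint8)
m[:,:400]=cv2.resize(w[:,100:356],(400,600))
m[:300,400:]=cv2.resize(s[120:195,190:290],(400,300),interpolation=cv2.INTER_CUBIC)
m[300:,400:]=cv2.resize(t[125:230,100:240],(400,300),interpolation=cv2.INTER_CUBIC)
cv2.imwrite("pics/m5.png",m)
E
```

```text
clock: 5.65
tool_pos: [0.5475, 0.1039, 0.0583]
ee_rot: [0.0, 0.92, 0.393, -0.001]
force: [-0.5, 0.2, -1.6]
gripper_width: 0.482
d [ 2.8 -0.2 -1.7] r [ 0.    0.09 -0.08] clock 5.65 force [-0.5  0.2 -1.6]
```

View pics/m5.png

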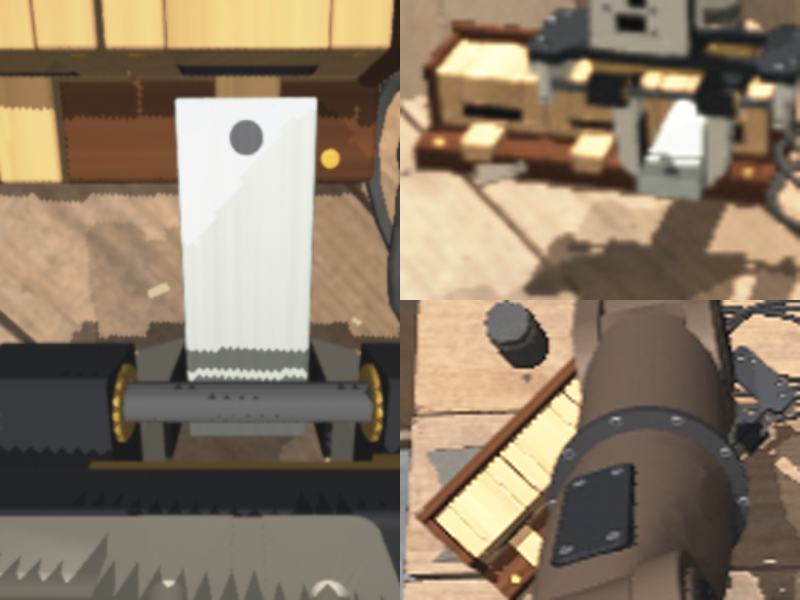

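In the wrist crop the slot and tongue centre is at u≈249 and the plate centreline at u≈247, so about 0.7 mm to the right is needed. The yaw is parallel. I'll lower onto the tongue.

```bash
python3 -m handwheel '[{"dx":0,"dy":0.6,"dz":8,"rx":0,"ry":0,"rz":0},{"dx":0,"dy":0.6,"dz":16,"rx":0,"ry":0,"rz":0},{"dx":0,"dy":0.6,"dz":21,"rx":0,"ry":0,"rz":0},{"dx":0,"dy":0.6,"dz":21,"rx":0,"ry":0,"rz":0}]'
python3 -m handwheel '[{"dx":0,"dy":0,"dz":1,"rx":0,"ry":0,"rz":0},{"dx":0,"dy":0,"dz":2,"rx":0,"ry":0,"rz":0},{"dx":0,"dy":0,"dz":2,"rx":0,"ry":0,"rz":0}]'
python3 -m handwheel '[{"dx":0,"dy":0,"dz":1,"rx":0,"ry":0,"rz":0},{"dx":0,"dy":0,"dz":1,"rx":0,"ry":0,"rz":0}]'
```

```text
clock: 6.2
tool_pos: [0.5474, 0.1049, 0.0367]
ee_rot: [-0.0, 0.919, 0.393, -0.001]
force: [-0.9, -0.3, -1.6]
gripper_width: 0.483
clock: 6.5
tool_pos: [0.5482, 0.1052, 0.0358]
ee_rot: [0.0, 0.919, 0.393, 0.0]
force: [0.4, -0.6, -1.7]
gripper_width: 0.485
clock: 6.7
tool_pos: [0.5482, 0.1052, 0.0348]
ee_rot: [0.0, 0.919, 0.393, 0.0]
force: [0.1, 0.3, -1.7]
gripper_width: 0.484
```

```bash
python3 -m handwheel '[{"dx":0,"dy":0,"dz":1,"rx":0,"ry":0,"rz":0},{"dx":0,"dy":0,"dz":1,"rx":0,"ry":0,"rz":0}]'
python3 -m handwheel '[{"dx":0,"dy":0,"dz":0.7,"rx":0,"ry":0,"rz":0},{"dx":0,"dy":0,"dz":0.7,"rx":0,"ry":0,"rz":0}]'
```

```text
clock: 6.9
tool_pos: [0.5482, 0.1052, 0.0337]
ee_rot: [0.0, 0.92, 0.393, 0.0]
force: [0.9, 0.4, -1.3]
gripper_width: 0.48
clock: 7.1
tool_pos: [0.5482, 0.1051, 0.0331]
ee_rot: [0.0, 0.92, 0.393, 0.0]
force: [-1.2, -0.9, 0.8]
gripper_width: 0.484
```

Contact with the tongue at about 33.3 mm. I'll slide in with stops, checking force.

```bash
python3 -m handwheel '[{"dx":5,"dy":0,"dz":-0.4,"rx":0,"ry":0,"rz":0},{"dx":10,"dy":0,"dz":-0.4,"rx":0,"ry":0,"rz":0},{"dx":14,"dy":0,"dz":-0.4,"rx":0,"ry":0,"rz":0},{"dx":18,"dy":0,"dz":-0.4,"rx":0,"ry":0,"rz":0},{"dx":18,"dy":0,"dz":-0.4,"rx":0,"ry":0,"rz":0}]'; python3 go.py 0.5969 0.1568 0.0337 46.35
```

```text
clock: 7.6
tool_pos: [0.5614, 0.119, 0.0335]
ee_rot: [-0.0, 0.919, 0.393, 0.001]
force: [-0.4, 1.0, -0.2]
gripper_width: 0.486
d [51.8 -0.4 -0.1] r [ 0.02 -0.06 -0.02] clock 7.6 force [-0.4  1.  -0.2]
```

```bash
python3 -m handwheel '[{"dx":5,"dy":0,"dz":0,"rx":0,"ry":0,"rz":0},{"dx":10,"dy":0,"dz":0,"rx":0,"ry":0,"rz":0},{"dx":15,"dy":0,"dz":0,"rx":0,"ry":0,"rz":0},{"dx":20,"dy":0,"dz":0,"rx":0,"ry":0,"rz":0},{"dx":20,"dy":0,"dz":0,"rx":0,"ry":0,"rz":0}]'
python3 -m handwheel '[{"dx":5,"dy":0,"dz":0,"rx":0,"ry":0,"rz":0},{"dx":10,"dy":0,"dz":0,"rx":0,"ry":0,"rz":0},{"dx":15,"dy":0,"dz":0,"rx":0,"ry":0,"rz":0},{"dx":20,"dy":0,"dz":0,"rx":0,"ry":0,"rz":0},{"dx":23,"dy":0,"dz":0,"rx":0,"ry":0,"rz":0},{"dx":23,"dy":0,"dz":0,"rx":0,"ry":0,"rz":0}]';python3 go.py 0.5969 0.1568 0.0337 46.35
```

```text
clock: 8.1
tool_pos: [0.5753, 0.1335, 0.0336]
ee_rot: [-0.0, 0.919, 0.393, 0.001]
force: [-0.3, 0.3, 1.7]
gripper_width: 0.483
clock: 8.7
tool_pos: [0.5905, 0.1491, 0.0337]
ee_rot: [0.0, 0.92, 0.393, -0.0]
force: [-2.2, -2.4, 7.1]
gripper_width: 0.484
d [ 9.9 -0.7  0. ] r [ 0.02  0.01 -0.06] clock 8.7 force [-2.2 -2.4  7.1]
```

```bash
python3 -m handwheel '[{"dx":2,"dy":0,"dz":-0.4,"rx":0,"ry":0,"rz":0},{"dx":5,"dy":0,"dz":-0.4,"rx":0,"ry":0,"rz":0},{"dx":7,"dy":0,"dz":-0.4,"rx":0,"ry":0,"rz":0},{"dx":7,"dy":0,"dz":-0.4,"rx":0,"ry":0,"rz":0}]'
python3 -m handwheel '[{"dx":1.5,"dy":0,"dz":0,"rx":0,"ry":0,"rz":0},{"dx":3,"dy":0,"dz":0,"rx":0,"ry":0,"rz":0},{"dx":3,"dy":0,"dz":0,"rx":0,"ry":0,"rz":0}]';python3 go.py 0.5969 0.1568 0.0337 46.35
```

```text
clock: 9.1
tool_pos: [0.5954, 0.1549, 0.0338]
ee_rot: [-0.0, 0.919, 0.393, 0.0]
force: [-0.5, 0.7, 1.2]
gripper_width: 0.485
clock: 9.4
tool_pos: [0.5974, 0.1568, 0.0338]
ee_rot: [-0.0, 0.919, 0.393, 0.0]
force: [-0.8, 0.2, 1.1]
gripper_width: 0.481
d [-0.4 -0.4  0.1] r [ 0.   -0.02 -0.04] clock 9.4 force [-0.8  0.2  1.1]
```

```bash
python3 -m handwheel '[{"dx":1,"dy":0,"dz":0,"rx":0,"ry":0,"rz":0},{"dx":2,"dy":0,"dz":0,"rx":0,"ry":0,"rz":0},{"dx":2,"dy":0,"dz":0,"rx":0,"ry":0,"rz":0}]'
python3 -m handwheel '[{"dx":1,"dy":0,"dz":0,"rx":0,"ry":0,"rz":0},{"dx":2,"dy":0,"dz":0,"rx":0,"ry":0,"rz":0},{"dx":2,"dy":0,"dz":0,"rx":0,"ry":0,"rz":0}]'
```

```text
clock: 9.7
tool_pos: [0.5982, 0.1575, 0.0338]
ee_rot: [0.0, 0.92, 0.393, -0.001]
force: [-3.0, -2.8, 4.2]
gripper_width: 0.483
clock: 10.0
tool_pos: [0.5981, 0.1575, 0.0338]
ee_rot: [0.0, 0.92, 0.393, -0.002]
force: [-9.6, -6.6, 10.4]
gripper_width: 0.485
```

The plate stopped firmly at the expected depth (about 1 mm beyond the estimate, 11 N). Releasing and lifting.

```bash
python3 -m handwheel '[{"dx":0,"dy":0,"dz":0,"rx":0,"ry":0,"rz":0},{"dx":0,"dy":0,"dz":0,"rx":0,"ry":0,"rz":0},{"dx":0,"dy":0,"dz":0,"rx":0,"ry":0,"rz":0},{"dx":0,"dy":0,"dz":0,"rx":0,"ry":0,"rz":0}]' 0.5
python3 -m handwheel '[{"dx":0,"dy":0,"dz":-10,"rx":0,"ry":0,"rz":0},{"dx":0,"dy":0,"dz":-35,"rx":0,"ry":0,"rz":0},{"dx":0,"dy":0,"dz":-70,"rx":0,"ry":0,"rz":0},{"dx":-20,"dy":0,"dz":-85,"rx":0,"ry":0,"rz":0},{"dx":-55,"dy":0,"dz":-85,"rx":0,"ry":0,"rz":0},{"dx":-70,"dy":0,"dz":-85,"rx":0,"ry":0,"rz":0},{"dx":-70,"dy":0,"dz":-85,"rx":0,"ry":0,"rz":0}]'
python3 - <<'E'
from fit import *
o=bot.get_obs();w=bot.capture("wrist");s=bot.capture("scene")
cv2.imwrite("pics/w6.png",w);cv2.imwrite("pics/s6.png",s)
u=np.array([np.cos(np.radians(46.35)),np.sin(np.radians(46.35))])
C=cam("wrist",o)
print(proj(C,[.6234,.1839,.045]))
m=np.zeros((600,800,3),np.uint8)
m[:,:400]=cv2.resize(w[:,130:386],(400,600))
m[:300,400:]=cv2.resize(s[120:195,190:290],(400,300),interpolation=cv2.INTER_CUBIC)
m[300:,400:]=cv2.resize(s[170:245,220:320],(400,300),interpolation=cv2.INTER_CUBIC)
cv2.imwrite("pics/m6.png",m)
E
# thin: axis 72.1deg, centre .4412,-.0391, grip 37.5 back
python3 go.py 0.4297 -0.0748 0.003 72.1
```

```text
clock: 10.4
tool_pos: [0.6003, 0.1598, 0.0338]
ee_rot: [-0.0, 0.919, 0.393, 0.0]
force: [-0.2, 0.0, -0.3]
gripper_width: 0.742
clock: 11.1
tool_pos: [0.5506, 0.1067, 0.1199]
ee_rot: [0.0, 0.92, 0.392, -0.0]
force: [-0.2, -1.0, -1.0]
gripper_width: 0.749
[[258.35888049  68.2484731 ]]
d [-218.    38.5  116.3] r [  0.05  -0.08 -25.81] clock 11.2 force [1.  0.7 0.6]
```

View pics/m6.png

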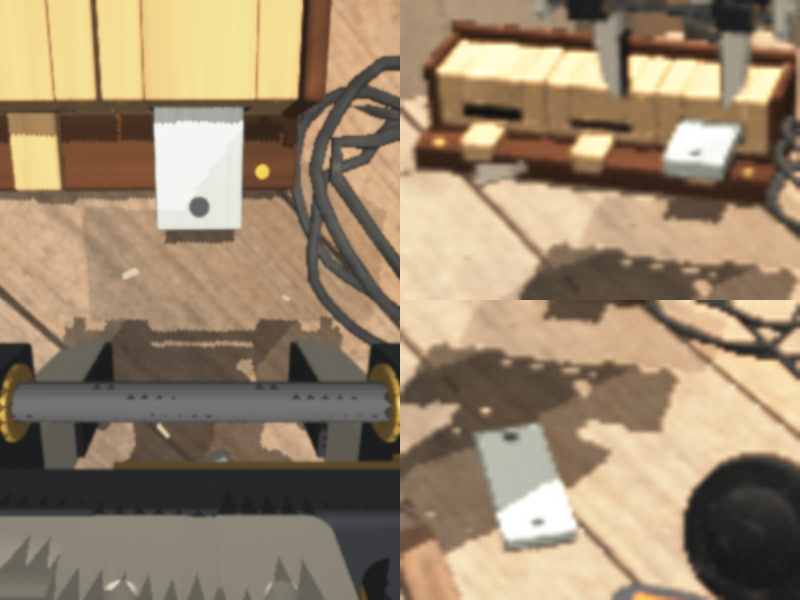

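The thick plate sits home in the tall slot, with its end hole showing at (198,207), and the thin plate hasn't moved. A tool handle lies beside the thin plate, so I'll approach with only ~56 mm opening and grip 30 mm from its centre.

```bash
python3 -m handwheel '[{"dx":-25,"dy":5,"dz":0,"rx":0,"ry":0,"rz":-3},{"dx":-60,"dy":10,"dz":0,"rx":0,"ry":0,"rz":-8},{"dx":-95,"dy":16,"dz":0,"rx":0,"ry":0,"rz":-13},{"dx":-130,"dy":22,"dz":0,"rx":0,"ry":0,"rz":-18},{"dx":-165,"dy":28,"dz":10,"rx":0,"ry":0,"rz":-22},{"dx":-195,"dy":33,"dz":30,"rx":0,"ry":0,"rz":-25},{"dx":-211,"dy":35,"dz":50,"rx":0,"ry":0,"rz":-25.8},{"dx":-211,"dy":35,"dz":55,"rx":0,"ry":0,"rz":-25.8},{"dx":-211,"dy":35,"dz":55,"rx":0,"ry":0,"rz":-25.8},{"dx":-211,"dy":35,"dz":55,"rx":0,"ry":0,"rz":-25.8}]' 0.22
python3 go.py 0.4320 -0.0677 0.003 72.1
python3 - <<'E'
from fit import *
o=bot.get_obs();w=bot.capture("wrist");s=bot.capture("scene")
cv2.imwrite("pics/w7.png",w);cv2.imwrite("pics/s7.png",s)
m=np.zeros((450,800,3),np.uint8)
m[:,:400]=cv2.resize(w[60:312,150:374],(400,450))
m[:,400:]=cv2.resize(s[165:255,215:295],(400,450),interpolation=cv2.INTER_CUBIC)
cv2.imwrite("pics/m7.png",m)
E
```

```text
clock: 12.2
tool_pos: [0.4329, -0.0668, 0.0644]
ee_rot: [0.0, 0.808, 0.589, 0.001]
force: [-0.2, 0.0, 0.3]
gripper_width: 0.614
d [-1.2 -0.6 61.4] r [ 0.08 -0.05  0.07] clock 12.2 force [-0.2  0.   0.3]
```

View pics/m7.png

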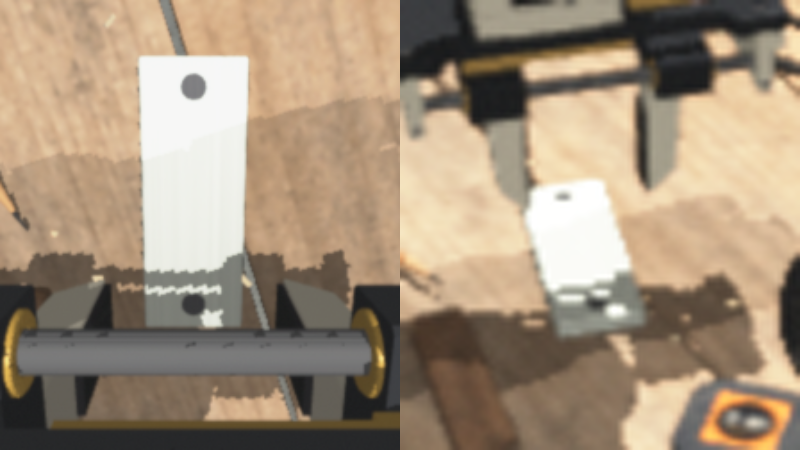

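The plate centreline is at u≈193.5 against a tool centre of 193, so it's aligned. The handle and tape measure are clear of the fingers. Descending and gripping.

```bash
python3 -m handwheel '[{"dx":-1,"dy":-0.5,"dz":20,"rx":0,"ry":0,"rz":0},{"dx":-1,"dy":-0.5,"dz":40,"rx":0,"ry":0,"rz":0},{"dx":-1,"dy":-0.5,"dz":55,"rx":0,"ry":0,"rz":0},{"dx":-1,"dy":-0.5,"dz":61,"rx":0,"ry":0,"rz":0},{"dx":-1,"dy":-0.5,"dz":61,"rx":0,"ry":0,"rz":0}]'
python3 -m handwheel '[{"dx":0,"dy":0,"dz":0,"rx":0,"ry":0,"rz":0},{"dx":0,"dy":0,"dz":0,"rx":0,"ry":0,"rz":0},{"dx":0,"dy":0,"dz":0,"rx":0,"ry":0,"rz":0},{"dx":0,"dy":0,"dz":0,"rx":0,"ry":0,"rz":0},{"dx":0,"dy":0,"dz":0,"rx":0,"ry":0,"rz":0}]' -1 50
python3 -m handwheel '[{"dx":0,"dy":0,"dz":-15,"rx":0,"ry":0,"rz":0},{"dx":0,"dy":0,"dz":-45,"rx":0,"ry":0,"rz":0},{"dx":0,"dy":0,"dz":-80,"rx":0,"ry":0,"rz":0},{"dx":0,"dy":0,"dz":-95,"rx":0,"ry":0,"rz":0},{"dx":0,"dy":0,"dz":-95,"rx":0,"ry":0,"rz":0}]'
python3 - <<'E'
from go import *
u=np.array([np.cos(np.radians(46.35)),np.sin(np.radians(46.35))]);v=np.array([-u[1],u[0]])
# thick slot found: grip line when home .5981,.1575 with grip 37.4 back -> mouth
m=np.array([.5981,.1575])+.0374*u; m2=m+.18*v
t=m2-(.070+.030)*u; print(m,m2,t); go(*t,.06,46.35)
E
```

```text
clock: 12.8
tool_pos: [0.4305, -0.0683, 0.0027]
ee_rot: [-0.0, 0.808, 0.589, -0.0]
force: [0.1, 0.7, 0.4]
gripper_width: 0.609
clock: 13.3
tool_pos: [0.4311, -0.0687, 0.0035]
ee_rot: [0.0, 0.809, 0.588, 0.001]
force: [-1.2, 1.0, 7.8]
gripper_width: 0.482
clock: 13.8
tool_pos: [0.4317, -0.0689, 0.0998]
ee_rot: [0.001, 0.809, 0.588, 0.002]
force: [1.1, 0.1, -1.9]
gripper_width: 0.481
[0.6239154  0.18456151] [0.49367284 0.30880673] [0.42464771 0.23644976]
d [ 288.3 -100.7   39.8] r [ 0.21 -0.13 25.74] clock 13.8 force [ 1.1  0.1 -1.9]
```

```bash
python3 -m handwheel '[{"dx":20,"dy":-7,"dz":0,"rx":0,"ry":0,"rz":2},{"dx":55,"dy":-19,"dz":0,"rx":0,"ry":0,"rz":5},{"dx":93,"dy":-32,"dz":0,"rx":0,"ry":0,"rz":8},{"dx":131,"dy":-46,"dz":0,"rx":0,"ry":0,"rz":12},{"dx":169,"dy":-59,"dz":0,"rx":0,"ry":0,"rz":15},{"dx":207,"dy":-72,"dz":0,"rx":0,"ry":0,"rz":19},{"dx":243,"dy":-85,"dz":0,"rx":0,"ry":0,"rz":22},{"dx":272,"dy":-95,"dz":10,"rx":0,"ry":0,"rz":25},{"dx":288,"dy":-101,"dz":28,"rx":0,"ry":0,"rz":25.8},{"dx":288,"dy":-101,"dz":40,"rx":0,"ry":0,"rz":25.8}]'
python3 -m handwheel '[{"dx":0,"dy":0,"dz":0,"rx":0,"ry":0,"rz":0},{"dx":0,"dy":0,"dz":0,"rx":0,"ry":0,"rz":0}]'
python3 go.py 0.4246 0.2364 0.06 46.35
python3 - <<'E'
from h import *
o=bot.get_obs();w=bot.capture("wrist");s=bot.capture("scene");cv2.imwrite("pics/w8.png",w);cv2.imwrite("pics/s8.png",s)
m=np.zeros((600,800,3),np.uint8)
m[:,:400]=cv2.resize(w[:,100:356],(400,600))
m[:300,400:]=cv2.resize(s[120:195,190:290],(400,300),interpolation=cv2.INTER_CUBIC)
cv2.imwrite("pics/m8.png",m)
E
```

```text
clock: 14.8
tool_pos: [0.4214, 0.2389, 0.0558]
ee_rot: [-0.0, 0.919, 0.395, -0.001]
force: [0.2, -0.9, -1.4]
gripper_width: 0.482
clock: 15.0
tool_pos: [0.4224, 0.2346, 0.0572]
ee_rot: [0.001, 0.92, 0.393, -0.001]
force: [1.0, -0.1, -1.6]
gripper_width: 0.48
d [ 2.8  0.3 -2.8] r [ 0.01  0.13 -0.13] clock 15.0 force [ 1.  -0.1 -1.6]
```

View pics/m8.png

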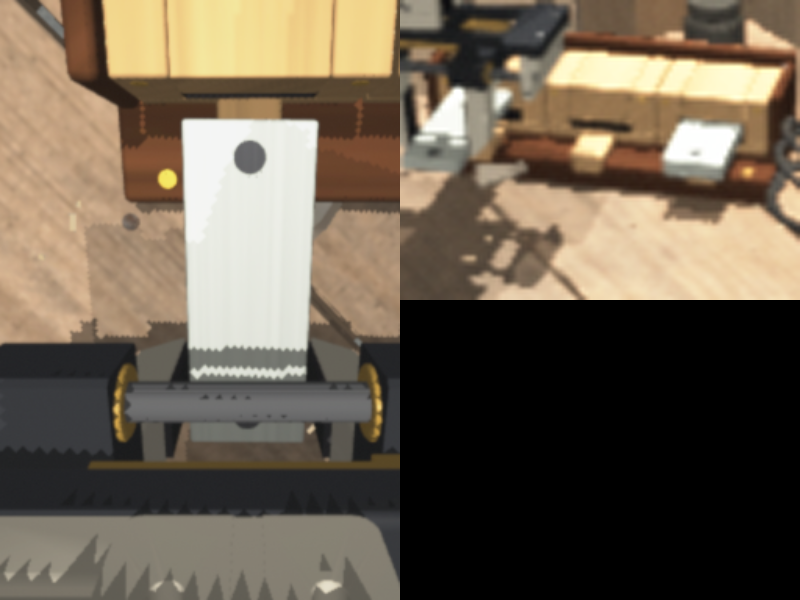

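The slot and tongue centre (249.5–250) coincides with the plate's front centre at 250, so no lateral correction is needed. Lowering.

```bash
python3 -m handwheel '[{"dx":0,"dy":0,"dz":8,"rx":0,"ry":0,"rz":0},{"dx":0,"dy":0,"dz":16,"rx":0,"ry":0,"rz":0},{"dx":0,"dy":0,"dz":21,"rx":0,"ry":0,"rz":0},{"dx":0,"dy":0,"dz":21,"rx":0,"ry":0,"rz":0},{"dx":0,"dy":0,"dz":21,"rx":0,"ry":0,"rz":0}]'
python3 -m handwheel '[{"dx":0,"dy":0,"dz":1,"rx":0,"ry":0,"rz":0},{"dx":0,"dy":0,"dz":1,"rx":0,"ry":0,"rz":0}]'
python3 -m handwheel '[{"dx":0,"dy":0,"dz":0.8,"rx":0,"ry":0,"rz":0},{"dx":0,"dy":0,"dz":0.8,"rx":0,"ry":0,"rz":0}]'
```

```text
clock: 15.6
tool_pos: [0.4227, 0.2362, 0.0366]
ee_rot: [0.0, 0.92, 0.393, -0.0]
force: [-0.2, 0.0, -1.2]
gripper_width: 0.481
clock: 15.8
tool_pos: [0.4228, 0.2365, 0.0359]
ee_rot: [-0.0, 0.919, 0.393, 0.0]
force: [0.0, 0.2, -1.0]
gripper_width: 0.477
clock: 16.0
tool_pos: [0.4228, 0.2364, 0.0351]
ee_rot: [-0.0, 0.919, 0.393, 0.0]
force: [-0.2, 0.1, -1.0]
gripper_width: 0.478
```

```bash
python3 -m handwheel '[{"dx":0,"dy":0,"dz":0.8,"rx":0,"ry":0,"rz":0},{"dx":0,"dy":0,"dz":0.8,"rx":0,"ry":0,"rz":0}]'
python3 -m handwheel '[{"dx":0,"dy":0,"dz":0.7,"rx":0,"ry":0,"rz":0},{"dx":0,"dy":0,"dz":0.7,"rx":0,"ry":0,"rz":0}]'
python3 -m handwheel '[{"dx":0,"dy":0,"dz":0.5,"rx":0,"ry":0,"rz":0},{"dx":0,"dy":0,"dz":0.5,"rx":0,"ry":0,"rz":0}]'
```

```text
clock: 16.2
tool_pos: [0.4228, 0.2364, 0.0342]
ee_rot: [0.0, 0.919, 0.393, 0.0]
force: [-0.1, 1.0, -2.0]
gripper_width: 0.477
clock: 16.4
tool_pos: [0.4228, 0.2364, 0.0335]
ee_rot: [0.0, 0.919, 0.393, 0.0]
force: [0.5, 0.7, 0.7]
gripper_width: 0.478
clock: 16.6
tool_pos: [0.4228, 0.2364, 0.033]
ee_rot: [0.0, 0.919, 0.393, 0.0]
force: [-1.3, -0.5, -0.5]
gripper_width: 0.481
```

```bash
python3 -m handwheel '[{"dx":5,"dy":0,"dz":-0.4,"rx":0,"ry":0,"rz":0},{"dx":10,"dy":0,"dz":-0.4,"rx":0,"ry":0,"rz":0},{"dx":14,"dy":0,"dz":-0.4,"rx":0,"ry":0,"rz":0},{"dx":18,"dy":0,"dz":-0.4,"rx":0,"ry":0,"rz":0},{"dx":18,"dy":0,"dz":-0.4,"rx":0,"ry":0,"rz":0}]'; python3 go.py 0.4721 0.2862 0.0335 46.35
python3 -m handwheel '[{"dx":4,"dy":0,"dz":0,"rx":0,"ry":0,"rz":0},{"dx":8,"dy":0,"dz":0,"rx":0,"ry":0,"rz":0},{"dx":8,"dy":0,"dz":0,"rx":0,"ry":0,"rz":0}]'; python3 go.py 0.4721 0.2862 0.0335 46.35
```

```text
clock: 17.1
tool_pos: [0.4359, 0.2501, 0.0335]
ee_rot: [-0.0, 0.919, 0.393, 0.001]
force: [-0.2, 0.9, 0.3]
gripper_width: 0.481
d [51.1  1.2  0.1] r [ 0.01 -0.06 -0.04] clock 17.1 force [-0.2  0.9  0.3]
clock: 17.4
tool_pos: [0.4413, 0.2558, 0.0335]
ee_rot: [-0.0, 0.919, 0.393, 0.0]
force: [0.7, 0.6, -0.2]
gripper_width: 0.478
d [43.3  1.2  0.1] r [ 0.01 -0.05 -0.04] clock 17.4 force [ 0.7  0.6 -0.2]
```

Inside with no resistance; continuing.

```bash
python3 -m handwheel '[{"dx":5,"dy":0,"dz":0,"rx":0,"ry":0,"rz":0},{"dx":10,"dy":0,"dz":0,"rx":0,"ry":0,"rz":0},{"dx":15,"dy":0,"dz":-0.2,"rx":0,"ry":0,"rz":0},{"dx":20,"dy":0,"dz":-0.2,"rx":0,"ry":0,"rz":0},{"dx":20,"dy":0,"dz":-0.2,"rx":0,"ry":0,"rz":0}]'
python3 -m handwheel '[{"dx":5,"dy":0,"dz":0,"rx":0,"ry":0,"rz":0},{"dx":10,"dy":0,"dz":-0.2,"rx":0,"ry":0,"rz":0},{"dx":15,"dy":0,"dz":-0.2,"rx":0,"ry":0,"rz":0},{"dx":20,"dy":0,"dz":-0.2,"rx":0,"ry":0,"rz":0},{"dx":20,"dy":0,"dz":-0.2,"rx":0,"ry":0,"rz":0}]'
python3 go.py 0.4721 0.2862 0.0335 46.35
```

```text
clock: 17.9
tool_pos: [0.4554, 0.2706, 0.0336]
ee_rot: [-0.0, 0.919, 0.393, 0.001]
force: [0.6, 0.1, -0.9]
gripper_width: 0.483
clock: 18.4
tool_pos: [0.469, 0.2849, 0.0338]
ee_rot: [-0.0, 0.919, 0.393, 0.0]
force: [0.4, 0.6, -0.4]
gripper_width: 0.48
d [3.  1.4 0.3] r [ 0.01 -0.06 -0.03] clock 18.4 force [ 0.4  0.6 -0.4]
```

```bash
python3 -m handwheel '[{"dx":1.5,"dy":0,"dz":0,"rx":0,"ry":0,"rz":0},{"dx":3,"dy":0,"dz":0,"rx":0,"ry":0,"rz":0},{"dx":3,"dy":0,"dz":0,"rx":0,"ry":0,"rz":0}]'
python3 -m handwheel '[{"dx":1,"dy":0,"dz":0,"rx":0,"ry":0,"rz":0},{"dx":2,"dy":0,"dz":0,"rx":0,"ry":0,"rz":0},{"dx":2,"dy":0,"dz":0,"rx":0,"ry":0,"rz":0}]'
python3 -m handwheel '[{"dx":1,"dy":0,"dz":0,"rx":0,"ry":0,"rz":0},{"dx":2,"dy":0,"dz":0,"rx":0,"ry":0,"rz":0},{"dx":2,"dy":0,"dz":0,"rx":0,"ry":0,"rz":0}]'
python3 go.py 0.4721 0.2862 0.0335 46.35
```

```text
clock: 18.7
tool_pos: [0.4706, 0.2863, 0.0338]
ee_rot: [0.0, 0.919, 0.393, 0.0]
force: [0.3, -0.2, -0.1]
gripper_width: 0.478
clock: 19.0
tool_pos: [0.4708, 0.2866, 0.0336]
ee_rot: [0.0, 0.92, 0.393, -0.001]
force: [-3.8, -3.1, 2.0]
gripper_width: 0.483
clock: 19.3
tool_pos: [0.4709, 0.2867, 0.0336]
ee_rot: [0.001, 0.92, 0.393, -0.003]
force: [-7.7, -7.9, 9.3]
gripper_width: 0.48
d [0.5 1.2 0.1] r [-0.04  0.34 -0.09] clock 19.3 force [-7.7 -7.9  9.3]
```

The back stop is reached within 0.5 mm of the expected depth. Release, lift, back off and check.

```bash
python3 -m handwheel '[{"dx":0,"dy":0,"dz":0,"rx":0,"ry":0,"rz":0},{"dx":0,"dy":0,"dz":0,"rx":0,"ry":0,"rz":0},{"dx":0,"dy":0,"dz":0,"rx":0,"ry":0,"rz":0},{"dx":0,"dy":0,"dz":0,"rx":0,"ry":0,"rz":0}]' 0.5
python3 -m handwheel '[{"dx":0,"dy":0,"dz":-10,"rx":0,"ry":0,"rz":0},{"dx":0,"dy":0,"dz":-35,"rx":0,"ry":0,"rz":0},{"dx":0,"dy":0,"dz":-70,"rx":0,"ry":0,"rz":0},{"dx":0,"dy":25,"dz":-100,"rx":0,"ry":0,"rz":0},{"dx":-20,"dy":55,"dz":-125,"rx":0,"ry":0,"rz":0},{"dx":-40,"dy":80,"dz":-150,"rx":0,"ry":0,"rz":0},{"dx":-50,"dy":90,"dz":-170,"rx":0,"ry":0,"rz":0},{"dx":-50,"dy":90,"dz":-170,"rx":0,"ry":0,"rz":0},{"dx":-50,"dy":90,"dz":-170,"rx":0,"ry":0,"rz":0}]'
python3 - <<'E'
from fit import *
o=bot.get_obs();w=bot.capture("wrist");s=bot.capture("scene")
cv2.imwrite("pics/w9.png",w);cv2.imwrite("pics/s9.png",s)
a=np.radians(46.35);u=np.array([np.cos(a),np.sin(a)]);C=cam("wrist",o)
for n,m,h in(("thick",(.6239,.1846),.015),("thin",(.4937,.3088),.010)):
    print(n,"expected outer end px",proj(C,[*(np.array(m)-.06*u),.03+h]))
m=np.zeros((600,800,3),np.uint8)
m[:,:400]=cv2.resize(w[:230],(400,600)) if 0 else 0
m[:300]=cv2.resize(w[:192],(800,300))
m[300:,:400]=cv2.resize(s[120:195,190:290],(400,300),interpolation=cv2.INTER_CUBIC)
m[300:,400:]=cv2.resize(s[160:310,190:390],(400,300))
cv2.imwrite("pics/m9.png",m)
E
```

```text
clock: 19.7
tool_pos: [0.4735, 0.2895, 0.0339]
ee_rot: [-0.0, 0.919, 0.393, 0.0]
force: [0.1, 0.1, 0.2]
gripper_width: 0.735
clock: 20.6
tool_pos: [0.5038, 0.1911, 0.2045]
ee_rot: [-0.0, 0.92, 0.393, 0.001]
force: [0.3, 0.5, -1.0]
gripper_width: 0.751
thick expected outer end px [[338.41402926 162.99539297]]
thin expected outer end px [[183.28470585 162.37212641]]
```

View pics/m9.png

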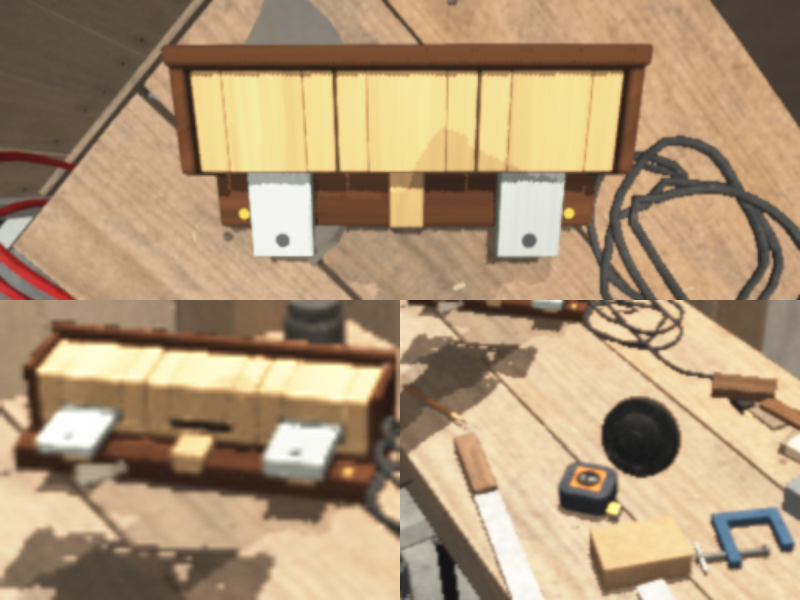

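Both outer ends lie at row ~256 (native 164, predicted 162–163), so both plates are home and square. The middle slot is empty and the bystanders haven't moved. Handing in.

```bash
python3 -c "
from rig import bot
print(bot.hand_in(), bot.get_obs()['clock'])"
```

```text
the job is handed in; nothing more can be done
the job is handed in; nothing more can be done
```

Both plates are in the rack and released, and I handed the job in with the robot's clock at about 21 s of the 72 s allowed. The thick plate went into the 17 mm slot (rack y = -90) and the thin plate into the 12 mm slot (y = +90). The 7 mm middle slot is empty.

- **Fully home:** each plate met the back stop with about 11 N, within about 1.5 mm (thick) and 0.5 mm (thin) of the predicted depth. The last wrist picture shows both outer ends level and within about 1.5 px of where they should be.
- **Bystanders:** the tape measure and sanding block look untouched in the last scene picture; I did not measure them.
- **Errors and disagreements:** my first two move commands were refused because the rows lacked some keys, so nothing moved and I spent two pictures on the start pose. The top and wrist cameras disagreed by about 2 mm on where the rack was; I used the average and made one 0.6 mm sideways correction from the wrist view before inserting the thick plate.

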